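# Make up the cookie kit and the cake kit

## Task

Make up two kits for the baking class from the tools standing in the middle of the bench: in the oblong sheet pan the largest and the smallest of the three round cutters and the sugar shaker, in the round cake pan the large piping tip and the lidded white jar. Set each thing down upright on the floor of its pan, without dropping it, so that no two touch or sit inside one another. Leave the middle cutter, the small piping tip and the ramekin standing where they are.

Things in the scene. Friction and masses are not known exactly. Their poses are not given: they have to be found in the camera images.
- cutter_large_mid (a point): Largest of three plain round pastry cutters: an upright steel ring open at top and bottom, 58 mm across the outside (60 over the thin rolled rim at its top), 36 mm high, wall 2 mm. The point is on its axis, half-way up; z along its axis, up as it stands. 
- cutter_middle_mid (a point): Middle one of the three round cutters: the same, but 46 mm across, 36 mm high. It stays in the stock. The point is on its axis, half-way up; z along its axis, up as it stands. 
- cutter_small_mid (a point): Smallest of the three round cutters: the same, but 34 mm across, 36 mm high. The point is on its axis, half-way up; z along its axis, up as it stands. 
- tip_large_mid (a point): Large steel piping tip, a steep cone standing on its wide end: 32 mm across at the foot, narrowing evenly to a round mouth 18 mm across at the top, 54 mm high; about 25 mm across half-way up. The point is on its axis, half-way up; z along its axis, up as it stands. 
- tip_small_mid (a point): Small steel piping tip, a cone 20 mm across at the foot, 6 mm at the top, 36 mm high. It stays in the stock. The point is on its axis, half-way up; z along its axis, up as it stands. 
- shaker_mid (a point): Sugar shaker: a steel can 56 mm across and 76 mm high with a screw band 58 mm across (53 to 65 mm up) and a low domed lid pierced with small holes. The tallest thing in the stock. The point is on its axis, half-way up; z along its axis, up as it stands. 
- jar_mid (a point): Jar of icing colour: a plain white plastic jar with a flat white screw lid, 44 mm across, 46 mm high. The point is on its axis, half-way up; z along its axis, up as it stands. 
- ramekin_mid (a point): White fluted ceramic ramekin, an open pot 62 mm across, 40 mm high. It stays in the stock. The point is on its axis, half-way up; z along its axis, up as it stands. The eight loose stock things stand upright on the steel bench (z = 0), in two rows across the bench at least 130 mm apart, in any order, 80 mm or more apart centre to centre; a palette knife, 13 mm high, lies between the two rows.
- sheet_pan: Small oblong aluminium sheet pan, fixed to the bench: 240 mm long (its x) by 166 mm wide (its y), 25 mm high to the rolled rim; the flat floor inside is 3 mm above the bench and about 217 by 143 mm. It lies to the left or the right of the stock, its length roughly away from the robot. Origin: centre of its underside.
- cake_pan: Round aluminium cake pan, fixed to the bench: 193 mm across the rim, 39 mm high; the flat floor inside is 3 mm above the bench and 172 mm across. It lies on the other side of the stock. Origin: centre of its underside.
Things that resemble listed ones, but are neither listed nor needed, are in the scene too. Leave any blue or yellow look-alike of the part that bears shaker_mid alone.

How it is judged (in metres and radians):
At the end, for the whole second after the job is handed in: Largest and smallest cutter and shaker stand on the sheet pan's floor, large tip and jar on the cake pan's: inside the rim, under 4 mm off the floor, within 0.12 rad of upright, at rest, none touching another. Middle cutter, small tip and ramekin upright within 15 mm of their starts (x of cutter_large_mid in the frame of sheet_pan between -0.1 and 0.1 m and y of cutter_large_mid in the frame of sheet_pan between -0.064 and 0.064 m and z of each of cutter_large_mid, cutter_small_mid in the frame of sheet_pan below 0.025 m and angle between each of cutter_large_mid, cutter_small_mid, shaker_mid, tip_large_mid, jar_mid, cutter_middle_mid, tip_small_mid, ramekin_mid's own z axis and vertical below 0.12 rad and linear speed of each of cutter_large, cutter_small, shaker, tip_large, jar below 0.02 m/s and x of cutter_small_mid in the frame of sheet_pan between -0.1 and 0.1 m and y of cutter_small_mid in the frame of sheet_pan between -0.064 and 0.064 m and x of shaker_mid in the frame of sheet_pan between -0.1 and 0.1 m and y of shaker_mid in the frame of sheet_pan between -0.064 and 0.064 m and z of shaker_mid in the frame of sheet_pan below 0.045 m and horizontal distance between each of tip_large_mid, jar_mid and cake_pan below 0.08 m and z of tip_large_mid in the frame of cake_pan below 0.034 m and z of jar_mid in the frame of cake_pan below 0.03 m and horizontal distance between cutter_large_mid and cutter_small_mid above 0.0465 m and horizontal distance between cutter_large_mid and shaker_mid above 0.0585 m and horizontal distance between cutter_small_mid and shaker_mid above 0.0465 m and horizontal distance between tip_large_mid and jar_mid above 0.039 m and distance of each of cutter_middle_mid, tip_small_mid, ramekin_mid from where it was at the start of the episode below 0.015 m).
It fails at once if the cutter large is dropped or thrown: out of the fingers it moves faster than 0.6 m/s (a fall of some 18 mm) (linear speed of cutter_large above 0.6 m/s and contact force between cutter_large and the fingers below 0.02 N).
It fails at once if the cutter small is dropped or thrown: out of the fingers it moves faster than 0.6 m/s (a fall of some 18 mm) (linear speed of cutter_small above 0.6 m/s and contact force between cutter_small and the fingers below 0.02 N).
It fails at once if the shaker is dropped or thrown: out of the fingers it moves faster than 0.6 m/s (a fall of some 18 mm) (linear speed of shaker above 0.6 m/s and contact force between shaker and the fingers below 0.02 N).
It fails at once if the tip large is dropped or thrown: out of the fingers it moves faster than 0.6 m/s (a fall of some 18 mm) (linear speed of tip_large above 0.6 m/s and contact force between tip_large and the fingers below 0.02 N).
It fails at once if the jar is dropped or thrown: out of the fingers it moves faster than 0.6 m/s (a fall of some 18 mm) (linear speed of jar above 0.6 m/s and contact force between jar and the fingers below 0.02 N).
It also fails if it takes over 128 s, if anything falls off the work surface, if the arm or the gripper's body presses on something with over 40 N, if the wrist force passes 120 N, or if a joint passes its speed limit or range.

## Robot

A 7-joint arm with a two-finger parallel gripper is mounted at the origin on the work surface. World frame = base frame: x ahead of the robot, y to its left, z up, the work surface at z = 0. Lengths are in mm, angles in rad, forces in N, time in s.
With the tool pointing down it reaches from about 400 to 875 mm from the base axis. Payload 4.4 kg.
Tool frame: the origin (TCP) lies at the very end of the fingers, on their centre line; the grasp point (between the pads) lies 19 mm behind it; z points along the fingers, x is the direction in which the jaws open and shut, and the axes are right-handed (so a half turn about z gives the same grasp; the last joint's range is limited). The gripper opens to 85 mm and grips with 20 to 120 N. Pads are 22 mm wide; open, the fingers measure 114 mm over their backs; the gripper's body (76 mm by 85 mm) begins 54 mm behind the grasp point. The pads swing forward as they close: fully open they stand 13 mm farther back than shut.
Start: joints at [-1.288, 0.628, 0.038, 1.517, -0.027, 0.996, -0.02], TCP at [222.128, 610.882, 231.313] pointing down, gripper open.
Joint ranges: [-3.06, 3.06], [-0.37, 2.12], [-1.25, 1.32], [0.18, 2.47], [-1.1, 4.24], [0.23, 1.98], [-2.94, 2.94]. Speed limits (rad/s): [2.57, 2.57, 3.14, 3.14, 3.14, 3.14, 3.14].

## Interface

Orientations are given as [roll, pitch, yaw] about the fixed x, y, z axes, in that order (R = Rz(yaw) Ry(pitch) Rx(roll)).
In Python, from cell import ctrl, get_image, job, models gives the robot as it stands.
- The arm moves only by the tool move_arm, never from a script. Its argument "moves" is a list that holds one entry, the list of rows, each a list of 6 numbers: the shift along the tool's x, y, z in m, then the turn, a rotation vector about the tool's x, y, z in rad. A call has 1 to 20 rows; each row is the pose to reach, as a shift and turn from the pose commanded when the call began, along the tool's axes at that moment; what a row does not reach only later rows make up. A row lasts 1/8 s, in which the tool goes at most 62.5 mm and 10.7 degrees, less where a joint would pass 70% of its speed; a pose out of reach is approached as far as the arm can. A call with a gripper value outside its range is refused whole. "jaw" is the opening, from 0 (shut) to 1 (fully open), set as the call begins (left out, the last holds). The fingers move at their own pace and stop on an object; the grip force is fixed at half the most. Time passes only in rows, so rows that repeat a pose let the fingers close. It gives the time, the measured TCP pose, the force and the opening at its end, in the units of the state.
- ctrl.read_state(): the state, without advancing time (a new reading comes with each control period).
- get_image(name): name is "scene" or "top" or "wrist"; returns a dict with "color" (420x560x3 uint8, blue, green, red), "fov_y" (degrees; the focal length in pixels is half the picture's height over the tangent of half this angle, whatever the lens; pixels are square), "cx", "cy" (the principal point, pixels), "origin" and "orientation" of the camera in the world; the wrist camera has in their place "hand_eye" (4x4, takes a point from camera to tool coordinates, whose origin is the TCP and whose axes are the tool frame's). Camera axes: x right, y up, looking along -z (the intrinsics and any distortion apply to the point x, -y, -z); pixel columns grow to the right and rows downward; lengths in mm; the calibration is good to about 2 mm. A picture is of the moment at which its call begins: read the wrist's pose just before it. There is no depth.
- job.finish_job(): hands the job in, once; it reports no verdict.
Trained networks look in the newest picture that a camera, given by its name, has taken for a name from the list of things; names that differ only in an ending like _2 or _b are one class to them, and where a whole thing is asked for, a point or a joint stands for the part that bears it (a point fixed in the world has none). Each returns a list of dicts, best first, with "score" (0 to 1); they miss things now and then, are a little off and sometimes report something else, mostly with a low value. They report only what shows in the picture. A call takes as long as a camera call. They do not tell look-alikes from the thing itself.
- models.cut_out(camera, thing): "pixels" (420x560 bool, what is visible of it) and "uv" ([column, row] in pixels, amid what is visible of it).
- models.place_of(camera, thing): "uv" ([column, row] in pixels: a listed point, or the origin of a listed thing).
The state is a dict: "clock": time; "qpos": joint angles; "qd": joint speeds; "tau": joint torques, N m; "eef_pos": TCP position; "tool_rot": TCP orientation; "force": force on the tool from outside, world axes, zero at the start; "torque": the same for the moment, N m; "width": finger opening in mm.
Only numpy, scipy, OpenCV 4.12 (cv2) and the standard library are available. Lean on these libraries where they do the work, as an engineer would, in place of code of your own. Each camera call takes 0.05 s, during which the arm holds its last target.

## Working session

There is one attempt and no reset: what is moved stays moved. The work goes in short steps, Python scripts to look and compute and a tool call to move; the robot and the scene stay as the last step left them, time stands still between calls to the robot, and variables do not carry over. Pictures are saved under pics/ and viewed, and the job is handed in when it is done.

Besides the shell and the picture viewer there is one more tool, called as a command line: name --argument value ..., lists and objects as JSON in quotes. move_arm: Moves the arm, as the interface text tells. Its arguments: {"type":"object","properties":{"moves":{"type":"array","items":{"type":"array","items":{"type":"array","items":{"type":"number"}}}},"jaw":{"type":"number"}},"required":["moves"]}

```bash
ls; mkdir -p pics
python3 - <<'E'
from cell import ctrl,get_image,job,models
import cv2
print(ctrl.read_state())
for n in ("scene","top","wrist"):
    d=get_image(n); cv2.imwrite(f"pics/{n}0.png",d["color"]); print(n,{k:v for k,v in d.items() if k!="color"})
E
```

```text
pics
{'clock': 0.0, 'qpos': array([-1.28780046,  0.62933791,  0.03845345,  1.51836891, -0.02697401,
        0.99626934, -0.02003176]), 'qd': array([ 1.43732234e-03, -5.51335311e-04, -4.94284489e-04, -9.54455626e-05,
       -6.31492376e-04, -1.14829967e-03,  6.90633074e-04]), 'tau': array([ 5.20407102e-04, -5.63409877e+01,  1.22696992e+00, -1.93440038e+01,
        1.11824524e-02,  1.06472505e-02, -1.44428606e-05]), 'eef_pos': array([221.92425423, 610.28769689, 230.39432315]), 'tool_rot': array([3.14153999e+00, 1.86447552e-03, 1.22197347e+00]), 'force': array([ 0.94577643, -0.5214327 , -0.15526981]), 'torque': array([ 0.025854  ,  0.02800448, -0.05794791]), 'width': 85.39172329754335}
scene {'fov_y': 46.142598652721524, 'cx': 277.2000077956727, 'cy': 208.3925117154731, 'origin': array([1237.5598459 , -212.02621065,  685.09841638]), 'orientation': array([ 0.87171073, -0.01698566,  1.3169013 ])}
top {'fov_y': 53.06368029379738, 'cx': 291.5368172827808, 'cy': 211.4153649061131, 'origin': array([444.69939555,  11.11349962, 922.3389721 ]), 'orientation': array([ 0.06094427, -0.01591739, -1.59495483])}
wrist {'fov_y': 64.16693879100669, 'cx': 278.3960926448819, 'cy': 203.5176828201579, 'hand_eye': array([[ 9.99999309e-01, -4.22876396e-04, -1.09658862e-03,
        -6.70220151e-01],
       [-7.20354764e-04, -9.57761070e-01, -2.87564279e-01,
        -7.36008301e+01],
       [-9.28665747e-04,  2.87564870e-01, -9.57760713e-01,
        -1.43482427e+02],
       [ 0.00000000e+00,  0.00000000e+00,  0.00000000e+00,
         1.00000000e+00]])}
```

View pics/scene0.png

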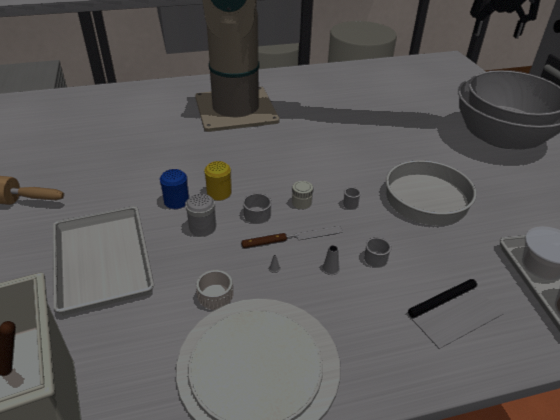

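View pics/top0.png

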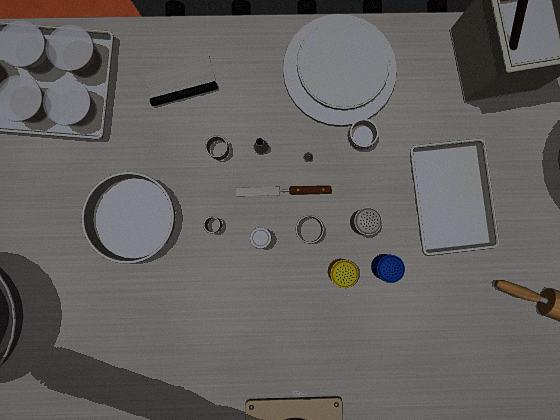

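View pics/wrist0.png

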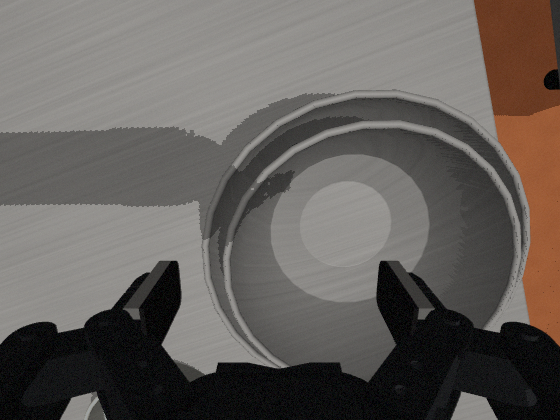

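```bash
cat > h.py <<'E'
import numpy as np, cv2
from scipy.spatial.transform import Rotation as R
from cell import ctrl,get_image,job,models
def cam(d,st=None):
    f=210/np.tan(np.radians(d["fov_y"]/2))
    if "origin" in d: return f,d["cx"],d["cy"],np.array(d["origin"]),R.from_euler('xyz',d["orientation"]).as_matrix()
    T=np.eye(4);T[:3,:3]=R.from_euler('xyz',st["tool_rot"]).as_matrix();T[:3,3]=st["eef_pos"]
    T=T@d["hand_eye"]; return f,d["cx"],d["cy"],T[:3,3],T[:3,:3]
def ray(c,uv):
    f,cx,cy,o,M=c; v=M@np.array([(uv[0]-cx)/f,-(uv[1]-cy)/f,-1]); return o,v/np.linalg.norm(v)
def atz(c,uv,z):
    o,v=ray(c,uv); return o+v*(z-o[2])/v[2]
def proj(c,p):
    f,cx,cy,o,M=c; q=M.T@(np.array(p)-o); return np.array([cx+f*q[0]/-q[2],cy-f*q[1]/-q[2]])
def tri(rs):
    A=np.zeros((3,3));b=np.zeros(3)
    for o,v in rs:
        P=np.eye(3)-np.outer(v,v);A+=P;b+=P@o
    return np.linalg.solve(A,b)
Z=dict(cutter_large_mid=18,cutter_middle_mid=18,cutter_small_mid=18,tip_large_mid=27,tip_small_mid=18,shaker_mid=38,jar_mid=23,ramekin_mid=20,sheet_pan=0,cake_pan=0)
E
python3 - <<'E'
from h import *
C={n:cam(get_image(n)) for n in("top","scene")}
np.set_printoptions(precision=1,suppress=True)
for t,z in Z.items():
    for n in C:
        r=models.place_of(n,t)
        print(t,n,[(np.round(q["uv"]),round(q["score"],2),atz(C[n],q["uv"],z)[:2]) for q in r[:4]])
E
```

```text
cutter_large_mid top [(array([313., 226.]), 0.71, array([466.8, -49.4])), (array([364., 137.]), 0.47, array([ 659.3, -165.9]))]
cutter_large_mid scene [(array([257., 207.]), 0.87, array([459.3, -42.3]))]
cutter_middle_mid top [(array([216., 147.]), 0.57, array([642.8, 156.2]))]
cutter_middle_mid scene [(array([378., 250.]), 0.68, array([637.8, 155.4]))]
cutter_small_mid top [(array([214., 222.]), 0.56, array([480. , 161.8]))]
cutter_small_mid scene [(array([352., 196.]), 0.52, array([469.3, 166.8]))]
tip_large_mid top [(array([452., 197.]), 0.63, array([ 522., -350.])), (array([259., 144.]), 0.54, array([646.5,  62.4]))]
tip_large_mid scene [(array([274., 261.]), 0.7, array([626.6, -48. ])), (array([332., 259.]), 0.6, array([646.6,  58.5]))]
tip_small_mid top [(array([305., 160.]), 0.6, array([611.1, -36.8]))]
tip_small_mid scene [(array([275., 263.]), 0.6, array([623.7, -45.2]))]
shaker_mid top [(array([365., 220.]), 0.96, array([ 477. , -158.4])), (array([340., 272.]), 0.83, array([ 369.2, -102.8])), (array([387., 265.]), 0.56, array([ 381.7, -202.7]))]
shaker_mid scene [(array([217., 179.]), 0.84, array([ 367.4, -110.1])), (array([172., 186.]), 0.69, array([ 371.3, -208.2]))]
jar_mid top [(array([260., 238.]), 0.57, array([444.7,  65.1]))]
jar_mid scene [(array([305., 196.]), 0.58, array([452.8,  64.2])), (array([272., 262.]), 0.49, array([625.2, -51.6]))]
ramekin_mid top [(array([362., 134.]), 0.57, array([ 665.8, -161.8]))]
ramekin_mid scene [(array([215., 293.]), 0.93, array([ 669.8, -165. ]))]
sheet_pan top [(array([450., 200.]), 0.64, array([ 518.2, -357.5]))]
sheet_pan scene [(array([100., 261.]), 0.62, array([ 523.8, -363.3]))]
cake_pan top [(array([133., 219.]), 0.86, array([491.2, 342.2])), (array([364., 217.]), 0.27, array([ 483.9, -164.1]))]
cake_pan scene [(array([427., 196.]), 0.65, array([487.9, 341.4]))]
```

Run:
```python
from h import *
d=get_image("top"); im=d["color"]
c=im[120:270,190:400]
c=cv2.resize(c,None,fx=3.8,fy=3.8,interpolation=cv2.INTER_CUBIC)
c=np.clip(c.astype(float)*1.5,0,255).astype(np.uint8)
cv2.imwrite("pics/topc.png",c)
d=get_image("scene"); im=d["color"]
c=im[150:320,150:400]
c=cv2.resize(c,None,fx=3.2,fy=3.2,interpolation=cv2.INTER_CUBIC)
c=np.clip(c.astype(float)*1.5,0,255).astype(np.uint8)
cv2.imwrite("pics/scenec.png",c)
```

```text
(no output)
```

View pics/topc.png

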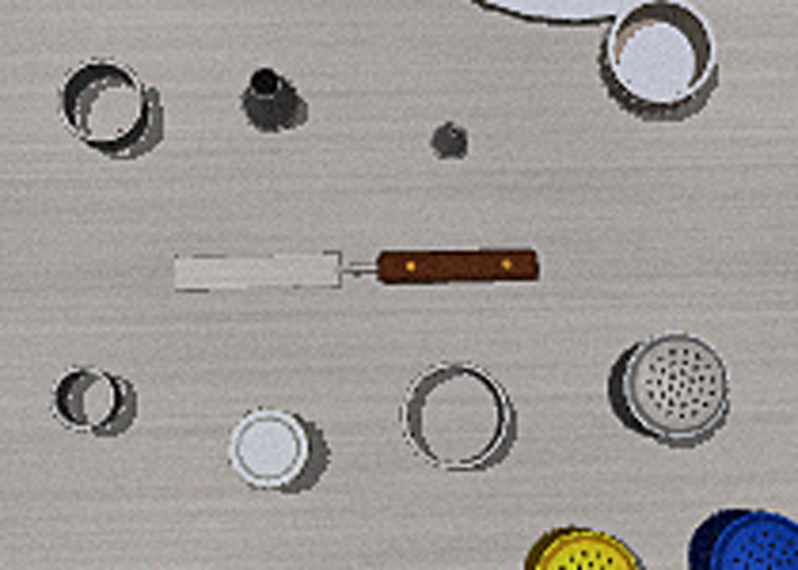

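View pics/scenec.png

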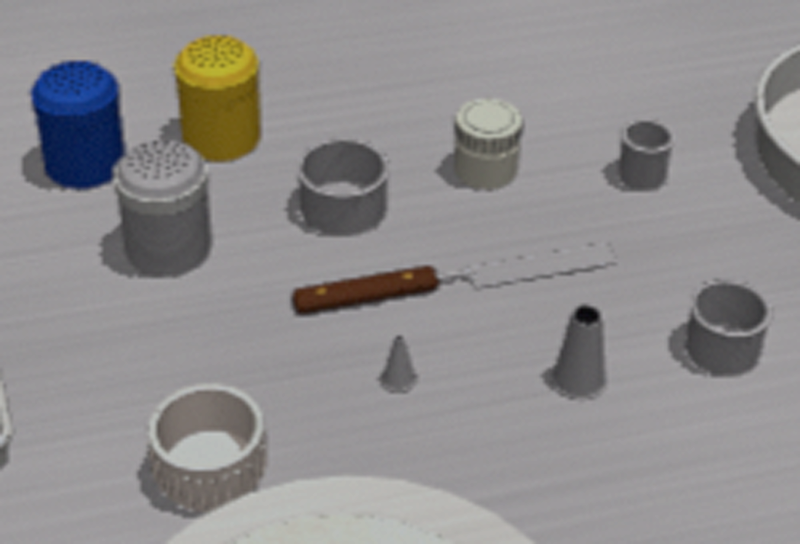

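```bash
cat > ov.py <<'E'
from h import *
C={n:cam(get_image(n)) for n in("top","scene")}
np.set_printoptions(precision=1,suppress=True)
M={"large":((310.8,229.5),(257.5,203.1),36),"small":((212.9,224.7),(351.9,193.1),36),"jar":((260.8,237.9),(302.8,186.9),46),"tip":((259.5,141.6),(333.4,248.1),54)}
for k,(a,b,z) in M.items():
    print(k,atz(C["top"],a,z),atz(C["scene"],b,z),tri([ray(C["top"],a),ray(C["scene"],b)]))
print("shaker",atz(C["top"],(369.2,220.8),72))
# sheet pan, cake pan outlines
for n in ("top",):
    im=get_image(n)["color"]
    c=im[125:265,400:510]; c=cv2.resize(c,None,fx=4,fy=4,interpolation=cv2.INTER_CUBIC); 
    e=im[160:275,70:190]; e=cv2.resize(e,None,fx=4,fy=4,interpolation=cv2.INTER_CUBIC)
    cv2.imwrite("pics/sp.png",c);cv2.imwrite("pics/cp.png",e)
E
python3 ov.py
```

```text
large [459.3 -44.   36. ] [467.  -42.8  36. ] [459.8 -42.8  30.4]
small [474.3 161.6  36. ] [480.7 160.4  36. ] [474.6 162.9  30.8]
jar [444.2  61.   46. ] [448.2  60.3  46. ] [444.3  61.4  42.9]
tip [644.8  59.3  54. ] [646.   58.3  54. ] [645.   59.1  52.9]
shaker [ 473.5 -160.8   72. ]
```

View pics/sp.png

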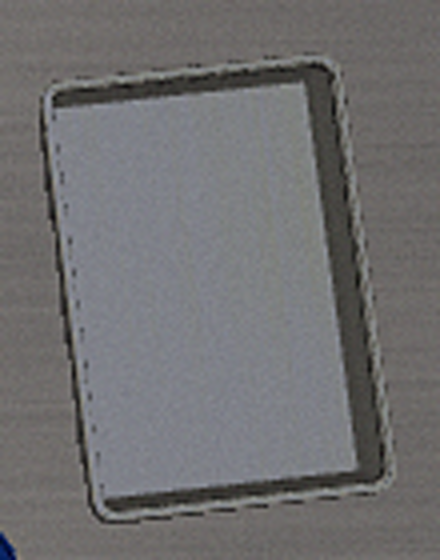

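View pics/cp.png

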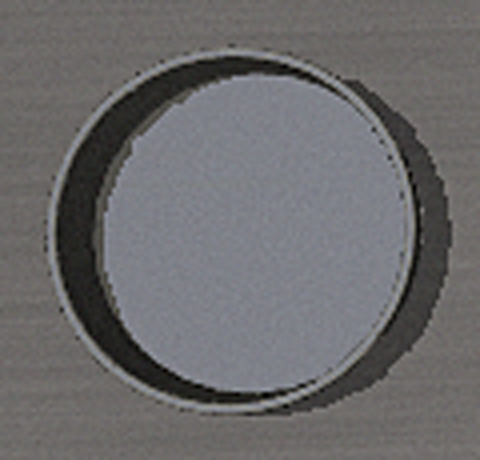

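Run:
```python
from h import *
c=cam(get_image("top"))
q=[(42,80),(335,55),(395,492),(95,522)]
P=np.array([atz(c,(400+a/4,125+b/4),25) for a,b in q])
print(P,P.mean(0)); 
for i in range(4): 
  v=P[i]-P[(i+1)%4]; print(np.linalg.norm(v),np.degrees(np.arctan2(v[1],v[0])))
print(atz(c,(128,217.5),39))
print([atz(c,(70+a/4,160+b/4),39) for a,b in((48,230),(416,230),(232,48),(232,412))])
```

```text
[[ 637.35607163 -265.89079206   25.        ]
 [ 647.80214024 -426.60450085   25.        ]
 [ 410.27477216 -446.61383136   25.        ]
 [ 398.30059086 -284.40952231   25.        ]] [ 523.43339372 -355.87966164   25.        ]
161.05283773468489 93.71887949679399
238.36867221180134 4.815233709756322
162.6456851279851 -85.77799233925678
239.7716961086941 -175.5703578053629
[493.44183536 337.72528704  39.        ]
[array([495.67508662, 433.07185168,  39.        ]), array([491.20083504, 242.04788325,  39.        ]), array([589.26021423, 337.66547353,  39.        ]), array([398.87135575, 337.78432156,  39.        ])]
```

move_arm --moves '[[[-0.15, 0.128, -0.016, 0, 0, -0.12], [-0.15, 0.128, -0.016, 0, 0, -0.12], [-0.15, 0.128, -0.016, 0, 0, -0.12], [-0.15, 0.128, -0.016, 0, 0, -0.12], [-0.3, 0.256, -0.032, 0, 0, -0.24], [-0.3, 0.256, -0.032, 0, 0, -0.24], [-0.3, 0.256, -0.032, 0, 0, -0.24], [-0.3, 0.256, -0.032, 0, 0, -0.24], [-0.447, 0.384, -0.049, 0, 0, -0.349], [-0.447, 0.384, -0.049, 0, 0, -0.349], [-0.447, 0.384, -0.049, 0, 0, -0.349], [-0.447, 0.384, -0.049, 0, 0, -0.349], [-0.447, 0.384, -0.049, 0, 0, -0.349], [-0.447, 0.384, -0.049, 0, 0, -0.349]]]' --jaw 1

```text
clock: 3.3
eef_pos: [429.8, 61.9, 280.1]
tool_rot: [-3.141, -0.001, 1.575]
force: [0.4, 0.1, -0.1]
width: 85.1
```

Run:
```python
from h import *
s=ctrl.read_state(); print(s["qpos"],s["eef_pos"],s["tool_rot"],s["force"])
d=get_image("wrist"); im=np.clip(d["color"].astype(float)*1.3,0,255).astype(np.uint8)
cv2.imwrite("pics/w1.png",cv2.resize(im,(800,600),interpolation=cv2.INTER_CUBIC))
c=cam(d,s); np.set_printoptions(precision=1,suppress=True)
for n,p in dict(large=(459,-43,36),small=(474,162,36),jar=(444,61,46),tip=(645,59,54),shaker=(474,-161,76)).items(): print(n,proj(c,p),proj(c,p)/0.7)
```

```text
[-0.27298245  0.25706936  0.08324185  2.01864116 -0.02904548  0.86745466
  1.40122654] [429.79643334  61.90185683 280.06641207] [-3.14089991e+00 -8.96227095e-04  1.57489030e+00] [ 0.38140259  0.10174294 -0.0577173 ]
large [190.5 192.5] [272.1 275. ]
small [360.9 205.2] [515.5 293.2]
jar [277.5 182.5] [396.4 260.8]
tip [275.3 334.3] [393.3 477.5]
shaker [ 74.3 214.7] [106.1 306.7]
```

View pics/w1.png

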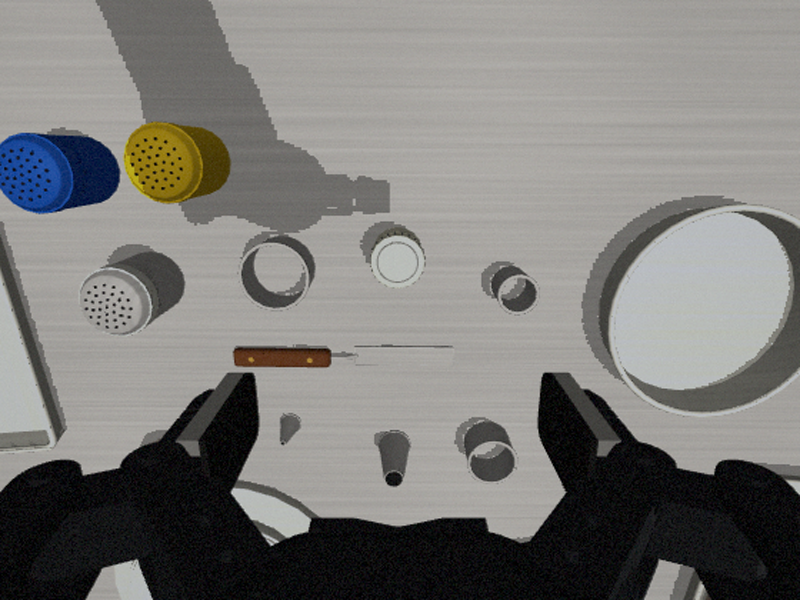

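Run:
```python
from h import *
get_image("top");s=ctrl.read_state(); print(s["clock"],s["eef_pos"],s["tool_rot"],s["qd"])
```

```text
3.4 [429.7905952   61.47720012 280.12602192] [-3.14102088e+00 -5.55847870e-04  1.57460265e+00] [ 3.90722812e-03 -3.13443829e-03  8.87988691e-03  6.39646638e-04
  1.63938248e-03 -2.49412902e-05  3.75678375e-03]
```

move_arm --moves '[[[0.05, 0.022, 0.06, 0, 0, 0], [0.104, 0.044, 0.12, 0, 0, 0], [0.104, 0.044, 0.17, 0, 0, 0], [0.104, 0.044, 0.2, 0, 0, 0], [0.104, 0.044, 0.23, 0, 0, 0], [0.104, 0.044, 0.25, 0, 0, 0], [0.104, 0.044, 0.265, 0, 0, 0], [0.104, 0.044, 0.277, 0, 0, 0], [0.104, 0.044, 0.277, 0, 0, 0], [0.104, 0.044, 0.277, 0, 0, 0]]]'

```text
clock: 4.65
eef_pos: [474.6, 163.7, 3.8]
tool_rot: [3.141, -0.0, 1.571]
force: [0.4, -0.1, 0.8]
width: 85.3
```

```bash
cat > look.py <<'E'
import sys
from h import *
s=ctrl.read_state(); print(s["clock"],s["eef_pos"].round(1),s["tool_rot"].round(3),s["force"].round(1),round(s["width"],1))
for n in sys.argv[2:]:
    im=np.clip(get_image(n)["color"].astype(float)*1.3,0,255).astype(np.uint8)
    cv2.imwrite(f"pics/{sys.argv[1]}_{n}.png",im)
E
python3 look.py a1 wrist
```

```text
4.65 [474.6 163.7   3.8] [ 3.141 -0.     1.571] [ 0.4 -0.1  0.8] 85.3
```

View pics/a1_wrist.png

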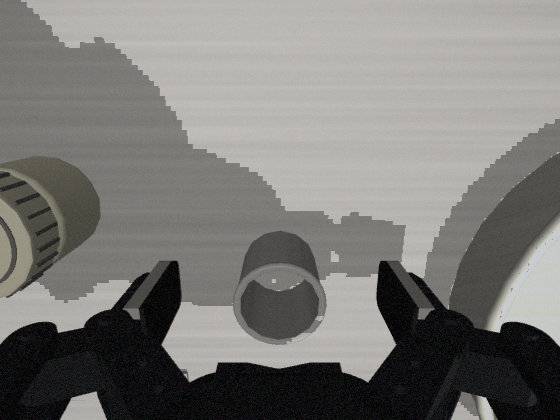

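move_arm --moves '[[[0, 0, 0, 0, 0, 0], [0, 0, 0, 0, 0, 0], [0, 0, 0, 0, 0, 0], [0, 0, 0, 0, 0, 0], [0, 0, 0, 0, 0, 0], [0, 0, 0, 0, 0, 0], [0, 0, 0, 0, 0, 0], [0, 0, 0, 0, 0, 0]]]' --jaw 0

```text
clock: 5.7
eef_pos: [474.4, 163.6, 3.8]
tool_rot: [3.141, -0.0, 1.571]
force: [-0.5, -0.1, 5.3]
width: 33.1
```

move_arm --moves '[[[0, 0, -0.01, 0, 0, 0], [0, 0, -0.03, 0, 0, 0], [0, 0, -0.06, 0, 0, 0], [0, 0, -0.1, 0, 0, 0], [-0.02, 0.005, -0.13, 0, 0, 0], [-0.05, 0.012, -0.15, 0, 0, 0], [-0.09, 0.021, -0.16, 0, 0, 0], [-0.135, 0.032, -0.16, 0, 0, 0], [-0.18, 0.042, -0.16, 0, 0, 0], [-0.225, 0.053, -0.16, 0, 0, 0], [-0.27, 0.064, -0.16, 0, 0, 0], [-0.315, 0.074, -0.16, 0, 0, 0], [-0.36, 0.085, -0.16, 0, 0, 0], [-0.4, 0.094, -0.16, 0, 0, 0], [-0.44, 0.104, -0.16, 0, 0, 0], [-0.475, 0.112, -0.15, 0, 0, 0], [-0.5, 0.118, -0.13, 0, 0, 0], [-0.514, 0.121, -0.1, 0, 0, 0], [-0.514, 0.121, -0.08, 0, 0, 0], [-0.514, 0.121, -0.08, 0, 0, 0]]]'

```text
clock: 8.2
eef_pos: [593.9, -348.4, 81.5]
tool_rot: [-3.138, -0.003, 1.572]
force: [0.2, 0.6, -0.1]
width: 33.5
```

```bash
python3 look.py a2 wrist scene
```

```text
8.2 [ 593.9 -348.4   81.5] [-3.138e+00 -3.000e-03  1.572e+00] [ 0.2  0.6 -0.1] 33.5
```

View pics/a2_wrist.png

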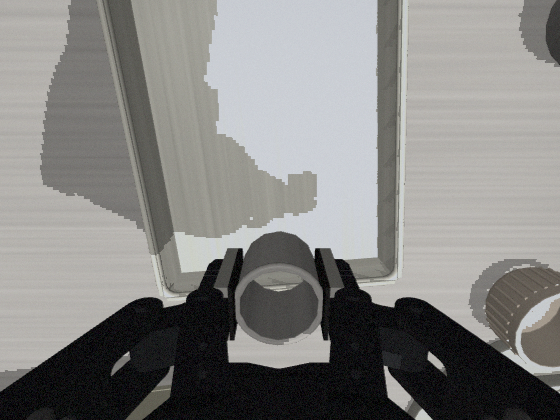

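View pics/a2_scene.png

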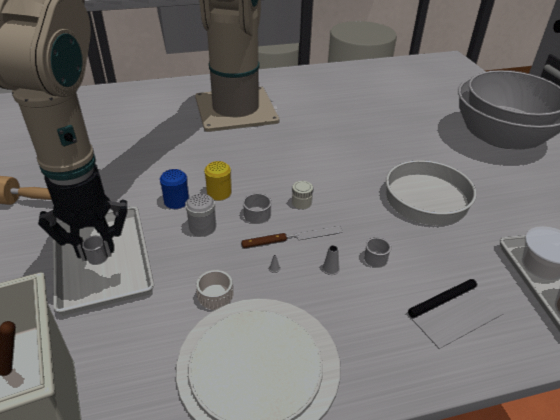

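move_arm --moves '[[[0, 0, 0.025, 0, 0, 0], [0, 0, 0.045, 0, 0, 0], [0, 0, 0.06, 0, 0, 0], [0, 0, 0.068, 0, 0, 0], [0, 0, 0.072, 0, 0, 0], [0, 0, 0.075, 0, 0, 0], [0, 0, 0.0765, 0, 0, 0], [0, 0, 0.0775, 0, 0, 0], [0, 0, 0.0775, 0, 0, 0]]]'

```text
clock: 9.43
eef_pos: [595.6, -350.6, 6.9]
tool_rot: [3.141, 0.0, 1.571]
force: [-1.6, 1.3, 6.0]
width: 33.2
```

move_arm --moves '[[[0, 0, 0, 0, 0, 0], [0, 0, 0, 0, 0, 0], [0, 0, 0, 0, 0, 0], [0, 0, 0, 0, 0, 0], [0, 0, 0, 0, 0, 0], [0, 0, -0.01, 0, 0, 0], [0, 0, -0.03, 0, 0, 0], [0, 0, -0.06, 0, 0, 0], [0, 0, -0.1, 0, 0, 0], [0, 0, -0.15, 0, 0, 0], [0, 0, -0.17, 0, 0, 0], [0, 0, -0.17, 0, 0, 0]]]' --jaw 0.75

```text
clock: 10.92
eef_pos: [596.8, -351.3, 179.6]
tool_rot: [3.136, 0.003, 1.571]
force: [0.5, -0.1, 0.5]
width: 64.0
```

```bash
python3 look.py a3 wrist
```

```text
10.925 [ 596.8 -351.3  179.6] [3.136e+00 3.000e-03 1.571e+00] [ 0.5 -0.1  0.5] 64.0
```

View pics/a3_wrist.png

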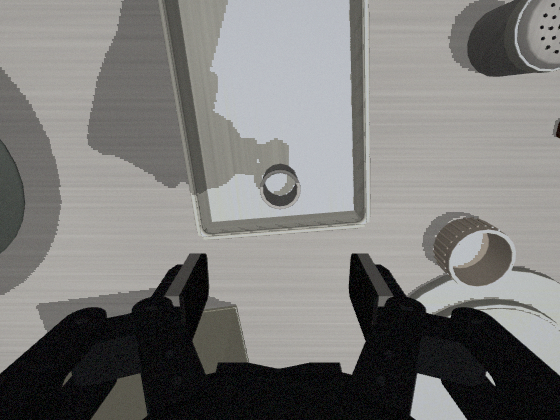

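move_arm --moves '[[[0.06, -0.026, 0, 0, 0, 0], [0.12, -0.053, 0, 0, 0, 0], [0.18, -0.08, 0, 0, 0, 0], [0.24, -0.106, 0, 0, 0, 0], [0.29, -0.128, 0.02, 0, 0, 0], [0.309, -0.136, 0.05, 0, 0, 0], [0.309, -0.136, 0.07, 0, 0, 0], [0.309, -0.136, 0.07, 0, 0, 0], [0.309, -0.136, 0.07, 0, 0, 0], [0.309, -0.136, 0.1, 0, 0, 0], [0.309, -0.136, 0.125, 0, 0, 0], [0.309, -0.136, 0.145, 0, 0, 0], [0.309, -0.136, 0.16, 0, 0, 0], [0.309, -0.136, 0.17, 0, 0, 0], [0.309, -0.136, 0.174, 0, 0, 0], [0.309, -0.136, 0.174, 0, 0, 0], [0.309, -0.136, 0.174, 0, 0, 0]]]' --jaw 1

```text
clock: 13.1
eef_pos: [459.7, -42.1, 2.4]
tool_rot: [3.141, 0.001, 1.57]
force: [-0.7, 0.1, 0.3]
width: 85.9
```

```bash
python3 look.py a4 wrist
```

```text
13.1 [459.7 -42.1   2.4] [3.141e+00 1.000e-03 1.570e+00] [-0.7  0.1  0.3] 85.9
```

View pics/a4_wrist.png

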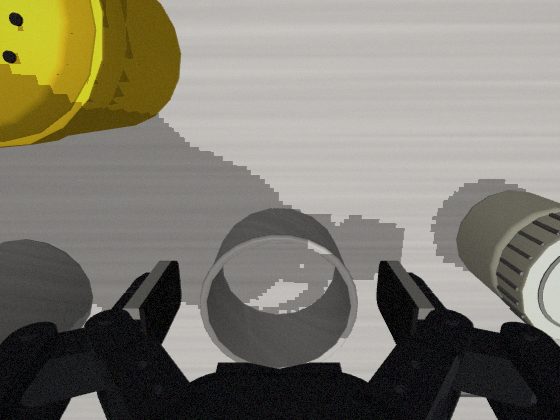

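The large cutter stands centred between the open fingers (rim centre at about (279,302)); closing.

move_arm --moves '[[[0, 0, 0, 0, 0, 0], [0, 0, 0, 0, 0, 0], [0, 0, 0, 0, 0, 0], [0, 0, 0, 0, 0, 0], [0, 0, 0, 0, 0, 0], [0, 0, 0, 0, 0, 0]]]' --jaw 0

```text
clock: 13.9
eef_pos: [459.5, -41.4, 2.6]
tool_rot: [3.141, 0.0, 1.571]
force: [-0.7, -0.3, 7.8]
width: 56.4
```

move_arm --moves '[[[0, 0, -0.01, 0, 0, 0], [0, 0, -0.03, 0, 0, 0], [0, 0, -0.065, 0, 0, 0], [0, 0, -0.105, 0, 0, 0], [0, 0, -0.14, 0, 0, 0], [-0.02, 0, -0.16, 0, 0, 0], [-0.06, -0.001, -0.17, 0, 0, 0], [-0.105, -0.002, -0.17, 0, 0, 0], [-0.15, -0.003, -0.17, 0, 0, 0], [-0.195, -0.004, -0.17, 0, 0, 0], [-0.24, -0.005, -0.17, 0, 0, 0], [-0.28, -0.006, -0.16, 0, 0, 0], [-0.31, -0.006, -0.135, 0, 0, 0], [-0.321, -0.006, -0.1, 0, 0, 0], [-0.321, -0.006, -0.07, 0, 0, 0], [-0.321, -0.006, -0.06, 0, 0, 0], [-0.321, -0.006, -0.06, 0, 0, 0]]]'

```text
clock: 16.02
eef_pos: [453.3, -362.0, 61.9]
tool_rot: [-3.141, -0.001, 1.572]
force: [0.4, 0.2, -1.4]
width: 56.1
```

```bash
python3 look.py a5 wrist
```

```text
16.025 [ 453.3 -362.    61.9] [-3.141e+00 -1.000e-03  1.572e+00] [ 0.4  0.2 -1.4] 56.1
```

View pics/a5_wrist.png

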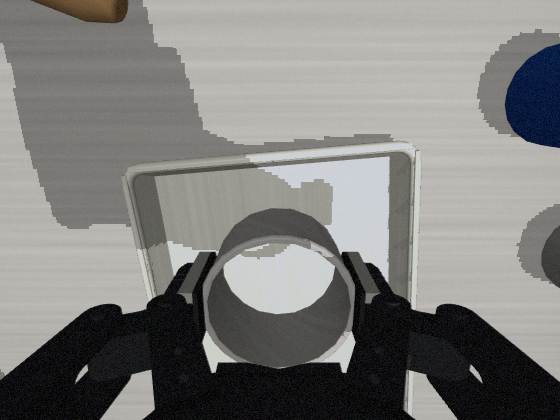

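move_arm --moves '[[[0, 0.002, 0.02, 0, 0, 0], [0, 0.002, 0.035, 0, 0, 0], [0, 0.002, 0.045, 0, 0, 0], [0, 0.002, 0.051, 0, 0, 0], [0, 0.002, 0.054, 0, 0, 0], [0, 0.002, 0.056, 0, 0, 0], [0, 0.002, 0.057, 0, 0, 0], [0, 0.002, 0.057, 0, 0, 0]]]'

```text
clock: 17.08
eef_pos: [455.5, -362.5, 5.7]
tool_rot: [3.141, 0.001, 1.571]
force: [-1.6, 0.4, 4.7]
width: 56.5
```

move_arm --moves '[[[0, 0, 0, 0, 0, 0], [0, 0, 0, 0, 0, 0], [0, 0, 0, 0, 0, 0], [0, 0, 0, 0, 0, 0], [0, 0, 0, 0, 0, 0], [0, 0, -0.01, 0, 0, 0], [0, 0, -0.03, 0, 0, 0], [0, 0, -0.06, 0, 0, 0], [0, 0, -0.1, 0, 0, 0], [0, 0, -0.15, 0, 0, 0], [0, 0, -0.17, 0, 0, 0], [0, 0, -0.17, 0, 0, 0]]]' --jaw 0.95

```text
clock: 18.58
eef_pos: [456.4, -363.1, 177.7]
tool_rot: [3.138, 0.003, 1.571]
force: [-0.0, 0.6, -0.7]
width: 81.4
```

```bash
python3 look.py a6 wrist
```

```text
18.575 [ 456.4 -363.1  177.7] [3.138e+00 3.000e-03 1.571e+00] [-0.   0.6 -0.7] 81.4
```

View pics/a6_wrist.png

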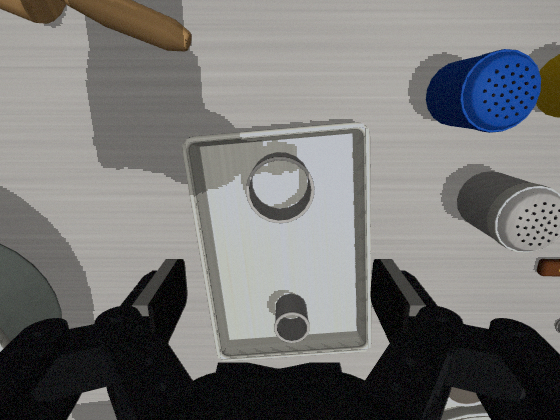

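move_arm --moves '[[[0.05, 0.004, -0.01, 0, 0, 0], [0.11, 0.009, -0.01, 0, 0, 0], [0.17, 0.014, -0.01, 0, 0, 0], [0.205, 0.017, -0.01, 0, 0, 0], [0.205, 0.017, 0, 0, 0, 0], [0.205, 0.017, 0.03, 0, 0, 0], [0.205, 0.017, 0.03, 0, 0, 0]]]' --jaw 1

```text
clock: 19.5
eef_pos: [469.8, -158.2, 142.4]
tool_rot: [-3.135, -0.001, 1.57]
force: [-0.0, 0.3, -0.6]
width: 85.4
```

```bash
python3 look.py a7 wrist
python3 - <<'E'
from h import *
s=ctrl.read_state(); d=get_image("wrist"); c=cam(d,s)
for z in (76,66,53): print(z,proj(c,(472,-157,z)), atz(c,(280,290),z))
E
```

```text
19.5 [ 469.8 -158.2  142.4] [-3.135e+00 -1.000e-03  1.570e+00] [-0.   0.3 -0.6] 85.4
76 [280.3465533 220.3687403] [ 524.53029558 -157.1657074    76.        ]
66 [280.24672582 215.5946433 ] [ 530.5372864  -157.09857314   66.        ]
53 [280.12859292 209.94511715] [ 538.34637447 -157.01129861   53.        ]
```

View pics/a7_wrist.png

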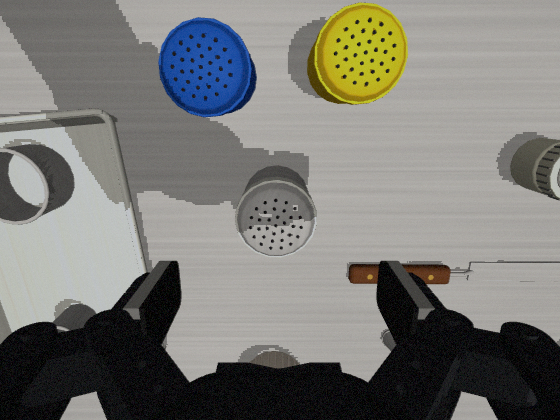

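move_arm --moves '[[[-0.002, 0, 0.03, 0, 0, 0], [-0.002, 0, 0.06, 0, 0, 0], [-0.002, 0, 0.085, 0, 0, 0], [-0.002, 0, 0.105, 0, 0, 0], [-0.002, 0, 0.12, 0, 0, 0], [-0.002, 0, 0.1305, 0, 0, 0], [-0.002, 0, 0.1305, 0, 0, 0], [-0.002, 0, 0.1305, 0, 0, 0]]]'

```text
clock: 20.6
eef_pos: [472.7, -159.5, 14.8]
tool_rot: [3.141, 0.0, 1.571]
force: [0.8, 0.3, 0.3]
width: 85.8
```

move_arm --moves '[[[0, 0, 0, 0, 0, 0], [0, 0, 0, 0, 0, 0], [0, 0, 0, 0, 0, 0], [0, 0, 0, 0, 0, 0], [0, 0, 0, 0, 0, 0], [0, 0, 0, 0, 0, 0]]]' --jaw 0

```text
clock: 21.35
eef_pos: [472.6, -159.7, 15.1]
tool_rot: [3.141, 0.001, 1.571]
force: [-1.3, 0.4, 5.9]
width: 54.9
```

```bash
python3 look.py a8 wrist scene
```

```text
21.35 [ 472.6 -159.7   15.1] [3.141e+00 1.000e-03 1.571e+00] [-1.3  0.4  5.9] 54.9
```

View pics/a8_wrist.png

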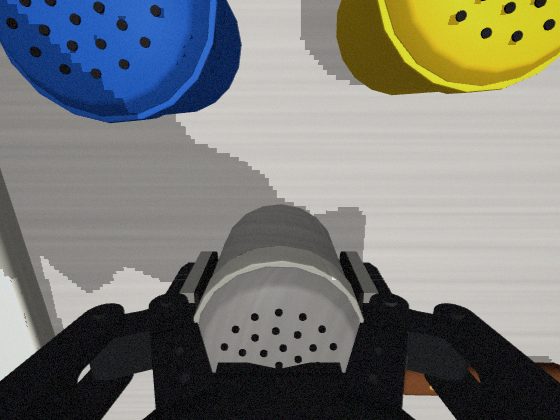

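View pics/a8_scene.png

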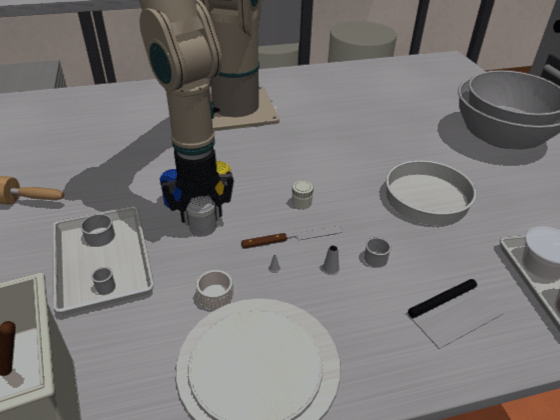

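move_arm --moves '[[[0, 0, -0.01, 0, 0, 0], [0, 0, -0.03, 0, 0, 0], [0, 0, -0.06, 0, 0, 0], [0, 0, -0.095, 0, 0, 0], [-0.02, 0.006, -0.12, 0, 0, 0], [-0.055, 0.015, -0.13, 0, 0, 0], [-0.095, 0.027, -0.13, 0, 0, 0], [-0.135, 0.038, -0.13, 0, 0, 0], [-0.17, 0.048, -0.13, 0, 0, 0], [-0.19, 0.053, -0.12, 0, 0, 0], [-0.197, 0.055, -0.1, 0, 0, 0], [-0.197, 0.055, -0.08, 0, 0, 0], [-0.197, 0.055, -0.075, 0, 0, 0], [-0.197, 0.055, -0.075, 0, 0, 0]]]'

```text
clock: 23.2
eef_pos: [527.2, -354.9, 88.7]
tool_rot: [-3.141, -0.001, 1.573]
force: [0.3, -1.0, -0.7]
width: 55.2
```

```bash
python3 look.py a9 wrist scene
```

```text
23.2 [ 527.2 -354.9   88.7] [-3.141e+00 -1.000e-03  1.573e+00] [ 0.3 -1.  -0.7] 55.2
```

View pics/a9_wrist.png

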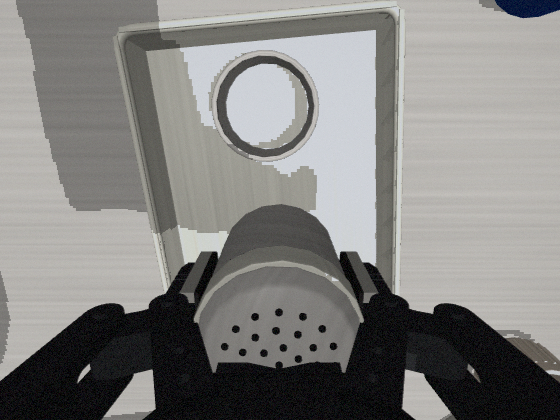

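View pics/a9_scene.png

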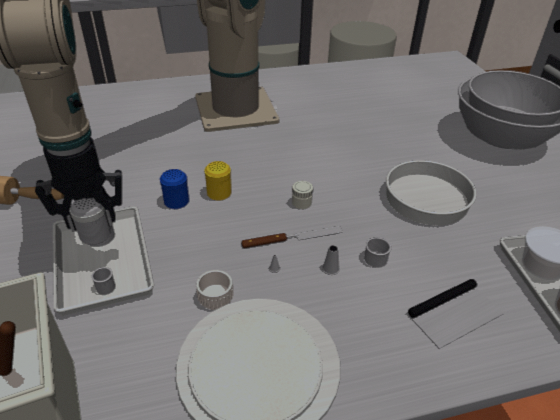

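Commanded z is 89; target 17 for the 3 mm floor.

move_arm --moves '[[[0, 0, 0.025, 0, 0, 0], [0, 0, 0.045, 0, 0, 0], [0, 0, 0.058, 0, 0, 0], [0, 0, 0.065, 0, 0, 0], [0, 0, 0.069, 0, 0, 0], [0, 0, 0.071, 0, 0, 0], [0, 0, 0.072, 0, 0, 0], [0, 0, 0.072, 0, 0, 0]]]'

```text
clock: 24.3
eef_pos: [527.6, -356.5, 18.2]
tool_rot: [3.141, 0.001, 1.571]
force: [-1.1, 0.2, 4.3]
width: 55.2
```

move_arm --moves '[[[0, 0, 0, 0, 0, 0], [0, 0, 0, 0, 0, 0], [0, 0, 0, 0, 0, 0], [0, 0, 0, 0, 0, 0], [0, 0, 0, 0, 0, 0], [0, 0, -0.01, 0, 0, 0], [0, 0, -0.03, 0, 0, 0], [0, 0, -0.06, 0, 0, 0], [0, 0, -0.1, 0, 0, 0], [0, 0, -0.15, 0, 0, 0], [0, 0, -0.17, 0, 0, 0], [0, 0, -0.17, 0, 0, 0]]]' --jaw 0.97

```text
clock: 25.8
eef_pos: [528.2, -356.9, 189.5]
tool_rot: [3.139, 0.002, 1.571]
force: [0.0, -0.7, -0.5]
width: 82.5
```

```bash
python3 look.py b1 wrist
```

```text
25.8 [ 528.2 -356.9  189.5] [3.139e+00 2.000e-03 1.571e+00] [ 0.  -0.7 -0.5] 82.5
```

View pics/b1_wrist.png

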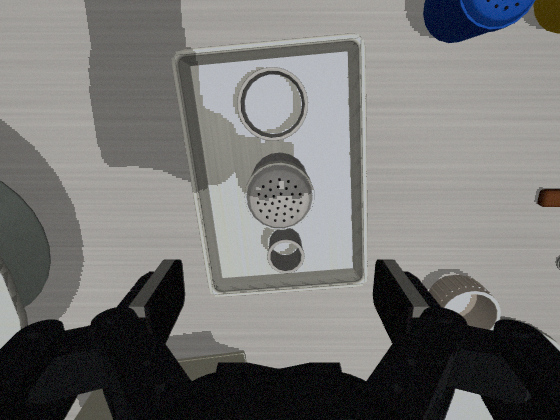

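move_arm --moves '[[[0.06, -0.012, 0, 0, 0, 0], [0.12, -0.024, 0, 0, 0, 0], [0.18, -0.036, 0, 0, 0, 0], [0.24, -0.048, 0, 0, 0, 0], [0.3, -0.06, 0, 0, 0, 0], [0.36, -0.071, 0, 0, 0, 0], [0.4, -0.08, 0.02, 0, 0, 0], [0.418, -0.083, 0.05, 0, 0, 0], [0.418, -0.083, 0.08, 0, 0, 0], [0.418, -0.083, 0.08, 0, 0, 0], [0.418, -0.083, 0.08, 0, 0, 0], [0.418, -0.083, 0.11, 0, 0, 0], [0.418, -0.083, 0.135, 0, 0, 0], [0.418, -0.083, 0.155, 0, 0, 0], [0.418, -0.083, 0.17, 0, 0, 0], [0.418, -0.083, 0.178, 0, 0, 0], [0.418, -0.083, 0.181, 0, 0, 0], [0.418, -0.083, 0.181, 0, 0, 0]]]' --jaw 1

```text
clock: 28.1
eef_pos: [444.8, 61.4, 6.8]
tool_rot: [3.141, -0.0, 1.57]
force: [-0.5, -0.8, -0.1]
width: 85.5
```

```bash
python3 look.py b2 wrist
```

```text
28.1 [444.8  61.4   6.8] [ 3.141 -0.     1.57 ] [-0.5 -0.8 -0.1] 85.5
```

View pics/b2_wrist.png

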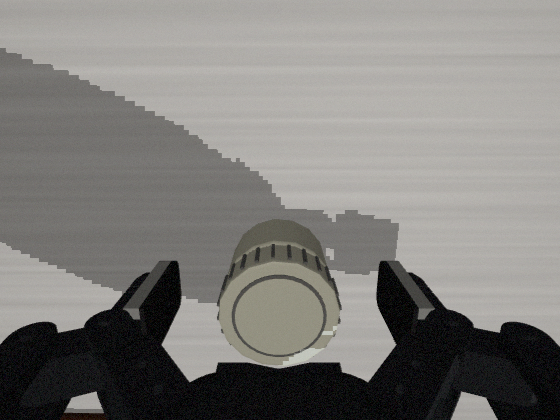

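move_arm --moves '[[[0, 0, 0, 0, 0, 0], [0, 0, 0, 0, 0, 0], [0, 0, 0, 0, 0, 0], [0, 0, 0, 0, 0, 0], [0, 0, 0, 0, 0, 0], [0, 0, 0, 0, 0, 0], [0, 0, 0, 0, 0, 0]]]' --jaw 0

```text
clock: 29.02
eef_pos: [444.4, 61.5, 6.8]
tool_rot: [3.141, 0.0, 1.571]
force: [-0.4, 1.5, 5.9]
width: 43.2
```

move_arm --moves '[[[0, 0, -0.01, 0, 0, 0], [0, 0, -0.03, 0, 0, 0], [0, 0, -0.065, 0, 0, 0], [0, 0, -0.1, 0, 0, 0], [0.015, 0.001, -0.125, 0, 0, 0], [0.045, 0.002, -0.14, 0, 0, 0], [0.085, 0.004, -0.14, 0, 0, 0], [0.125, 0.005, -0.14, 0, 0, 0], [0.165, 0.007, -0.14, 0, 0, 0], [0.205, 0.008, -0.14, 0, 0, 0], [0.24, 0.01, -0.14, 0, 0, 0], [0.265, 0.011, -0.13, 0, 0, 0], [0.276, 0.011, -0.11, 0, 0, 0], [0.276, 0.011, -0.09, 0, 0, 0], [0.276, 0.011, -0.08, 0, 0, 0], [0.276, 0.011, -0.08, 0, 0, 0]]]'

```text
clock: 31.02
eef_pos: [454.7, 336.3, 85.4]
tool_rot: [-3.14, 0.002, 1.57]
force: [0.3, -1.2, -1.8]
width: 43.0
```

```bash
python3 look.py b3 wrist
```

```text
31.025 [454.7 336.3  85.4] [-3.14e+00  2.00e-03  1.57e+00] [ 0.3 -1.2 -1.8] 43.0
```

View pics/b3_wrist.png

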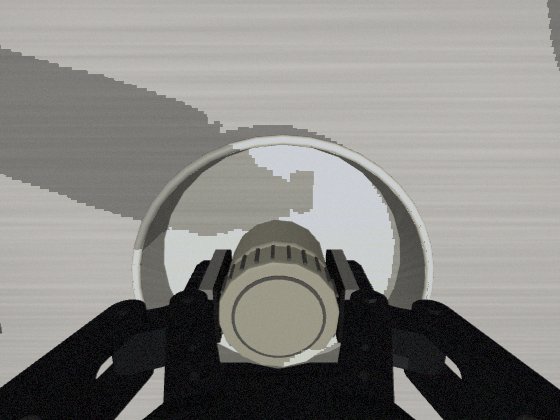

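move_arm --moves '[[[0, 0, 0.025, 0, 0, 0], [0, 0, 0.045, 0, 0, 0], [0, 0, 0.06, 0, 0, 0], [0, 0, 0.068, 0, 0, 0], [0, 0, 0.073, 0, 0, 0], [0, 0, 0.0755, 0, 0, 0], [0, 0, 0.077, 0, 0, 0], [0, 0, 0.077, 0, 0, 0]]]'

```text
clock: 32.08
eef_pos: [455.4, 337.8, 9.9]
tool_rot: [3.141, -0.0, 1.571]
force: [-0.7, -0.4, 2.8]
width: 43.5
```

move_arm --moves '[[[0, 0, 0, 0, 0, 0], [0, 0, 0, 0, 0, 0], [0, 0, 0, 0, 0, 0], [0, 0, 0, 0, 0, 0], [0, 0, 0, 0, 0, 0], [0, 0, -0.01, 0, 0, 0], [0, 0, -0.03, 0, 0, 0], [0, 0, -0.06, 0, 0, 0], [0, 0, -0.1, 0, 0, 0], [0, 0, -0.14, 0, 0, 0], [0, 0, -0.15, 0, 0, 0], [0, 0, -0.15, 0, 0, 0]]]' --jaw 0.75

```text
clock: 33.58
eef_pos: [455.4, 337.5, 159.9]
tool_rot: [3.141, -0.0, 1.571]
force: [0.3, 0.2, -0.8]
width: 64.3
```

```bash
python3 look.py b4 wrist
```

```text
33.575 [455.4 337.5 159.9] [ 3.141 -0.     1.571] [ 0.3  0.2 -0.8] 64.3
```

View pics/b4_wrist.png

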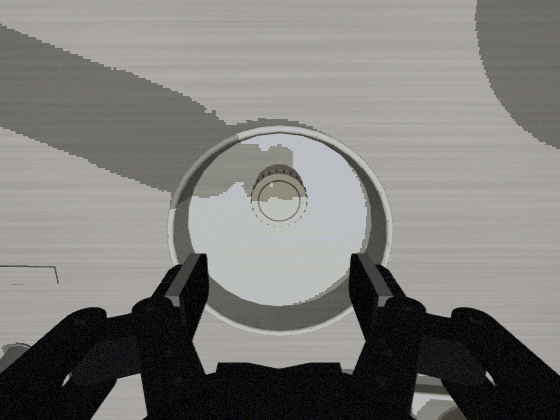

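move_arm --moves '[[[-0.05, 0.034, 0, 0, 0, 0], [-0.1, 0.068, 0, 0, 0, 0], [-0.15, 0.102, 0, 0, 0, 0], [-0.2, 0.136, 0, 0, 0, 0], [-0.25, 0.17, 0, 0, 0, 0], [-0.2785, 0.19, 0.02, 0, 0, 0], [-0.2785, 0.19, 0.04, 0, 0, 0], [-0.2785, 0.19, 0.049, 0, 0, 0], [-0.2785, 0.19, 0.049, 0, 0, 0], [-0.2785, 0.19, 0.049, 0, 0, 0]]]'

```text
clock: 34.88
eef_pos: [645.2, 60.8, 111.0]
tool_rot: [3.141, -0.001, 1.573]
force: [-0.3, 0.4, -0.5]
width: 64.1
```

```bash
python3 look.py b5 wrist;  python3 - <<'E'
from h import *
s=ctrl.read_state(); d=get_image("wrist"); c=cam(d,s)
print(proj(c,(645,59.5,54)),proj(c,(645,59.5,0)))
E
```

```text
34.875 [645.2  60.8 111. ] [ 3.141e+00 -1.000e-03  1.573e+00] [-0.3  0.4 -0.5] 64.1
[277.27243534 223.09738906] [277.41563618 199.54936639]
```

View pics/b5_wrist.png

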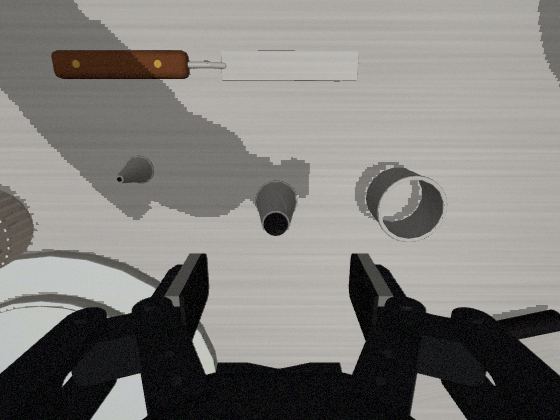

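move_arm --moves '[[[0, 0, 0.03, 0, 0, 0], [0, 0, 0.055, 0, 0, 0], [0, 0, 0.073, 0, 0, 0], [0, 0, 0.085, 0, 0, 0], [0, 0, 0.085, 0, 0, 0], [0, 0, 0.085, 0, 0, 0]]]'

```text
clock: 35.72
eef_pos: [645.9, 59.4, 26.1]
tool_rot: [3.14, -0.0, 1.571]
force: [0.8, -0.2, -0.1]
width: 63.8
```

move_arm --moves '[[[0, 0, 0, 0, 0, 0], [0, 0, 0, 0, 0, 0], [0, 0, 0, 0, 0, 0], [0, 0, 0, 0, 0, 0], [0, 0, 0, 0, 0, 0], [0, 0, 0, 0, 0, 0], [0, 0, 0, 0, 0, 0]]]' --jaw 0

```text
clock: 36.6
eef_pos: [645.7, 59.1, 26.1]
tool_rot: [3.141, 0.0, 1.571]
force: [-0.4, 0.1, 6.9]
width: 20.8
```

```bash
python3 look.py b6 wrist scene
```

```text
36.6 [645.7  59.1  26.1] [3.141 0.    1.571] [-0.4  0.1  6.9] 20.8
```

View pics/b6_wrist.png

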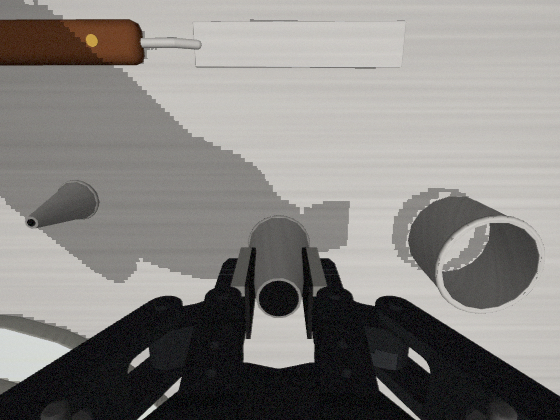

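View pics/b6_scene.png

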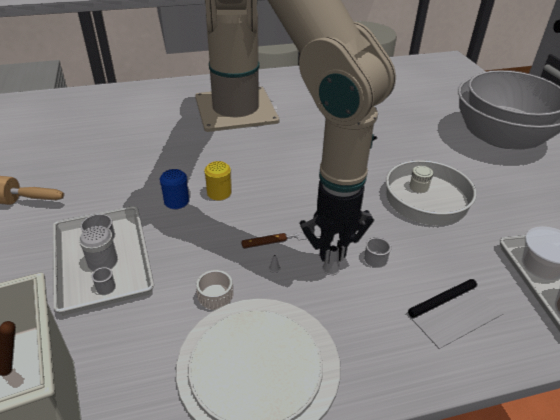

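move_arm --moves '[[[0, 0, -0.003, 0, 0, 0], [0, 0, -0.006, 0, 0, 0], [0, 0, -0.01, 0, 0, 0], [0, 0, -0.01, 0, 0, 0]]]'

```text
clock: 37.2
eef_pos: [645.5, 59.2, 35.7]
tool_rot: [3.141, -0.0, 1.571]
force: [-0.2, -0.5, -0.8]
width: 21.2
```

```bash
python3 look.py b7 wrist scene
```

```text
37.2 [645.5  59.2  35.7] [ 3.141 -0.     1.571] [-0.2 -0.5 -0.8] 21.2
```

View pics/b7_wrist.png

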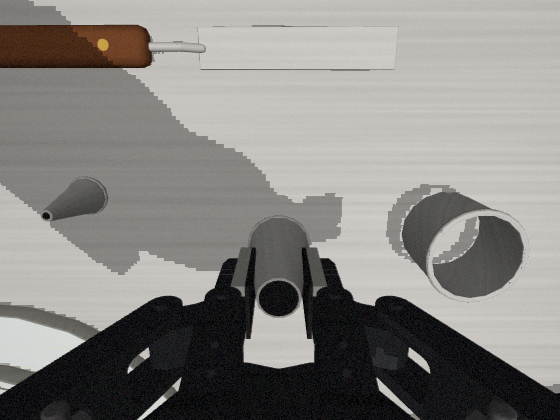

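move_arm --moves '[[[0, 0, -0.01, 0, 0, 0], [0, 0, -0.03, 0, 0, 0], [0, 0, -0.06, 0, 0, 0], [0.01, -0.004, -0.085, 0, 0, 0], [0.035, -0.014, -0.1, 0, 0, 0], [0.065, -0.027, -0.1, 0, 0, 0], [0.1, -0.041, -0.1, 0, 0, 0], [0.135, -0.055, -0.1, 0, 0, 0], [0.17, -0.07, -0.1, 0, 0, 0], [0.205, -0.084, -0.1, 0, 0, 0], [0.235, -0.096, -0.1, 0, 0, 0], [0.26, -0.106, -0.1, 0, 0, 0], [0.273, -0.112, -0.1, 0, 0, 0], [0.2785, -0.114, -0.085, 0, 0, 0], [0.2785, -0.114, -0.065, 0, 0, 0], [0.2785, -0.114, -0.055, 0, 0, 0], [0.2785, -0.114, -0.055, 0, 0, 0]]]'

```text
clock: 39.42
eef_pos: [531.0, 335.9, 88.6]
tool_rot: [-3.139, 0.002, 1.57]
force: [0.6, 0.3, -0.1]
width: 20.9
```

```bash
python3 look.py b8 wrist scene
```

```text
39.425 [531.  335.9  88.6] [-3.139e+00  2.000e-03  1.570e+00] [ 0.6  0.3 -0.1] 20.9
```

View pics/b8_wrist.png

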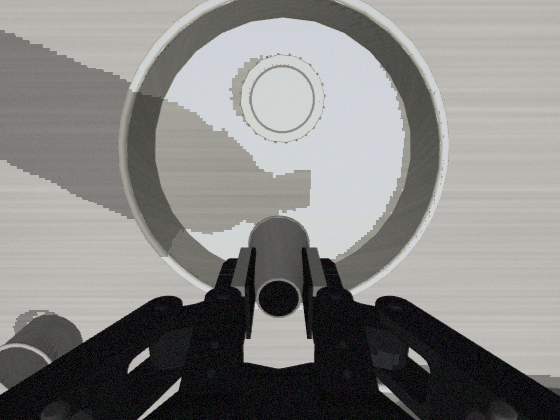

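move_arm --moves '[[[0, 0, 0.02, 0, 0, 0], [0, 0, 0.036, 0, 0, 0], [0, 0, 0.047, 0, 0, 0], [0, 0, 0.054, 0, 0, 0], [0, 0, 0.058, 0, 0, 0], [0, 0, 0.0605, 0, 0, 0], [0, 0, 0.062, 0, 0, 0], [0, 0, 0.062, 0, 0, 0]]]'

```text
clock: 40.52
eef_pos: [531.3, 337.8, 29.1]
tool_rot: [3.141, -0.0, 1.571]
force: [-0.6, -0.6, 3.8]
width: 21.2
```

move_arm --moves '[[[0, 0, 0, 0, 0, 0], [0, 0, 0, 0, 0, 0], [0, 0, 0, 0, 0, 0], [0, 0, 0, 0, 0, 0], [0, 0, 0, 0, 0, 0], [0, 0, -0.01, 0, 0, 0], [0, 0, -0.03, 0, 0, 0], [0, 0, -0.06, 0, 0, 0], [0, 0, -0.1, 0, 0, 0], [0, 0, -0.14, 0, 0, 0], [0, 0, -0.15, 0, 0, 0], [0, 0, -0.15, 0, 0, 0], [0, 0, -0.15, 0, 0, 0]]]' --jaw 0.6

```text
clock: 42.15
eef_pos: [530.6, 336.8, 177.3]
tool_rot: [-3.14, 0.001, 1.571]
force: [0.8, -0.4, -0.8]
width: 51.5
```

```bash
python3 look.py b9 wrist scene top
```

```text
42.15 [530.6 336.8 177.3] [-3.140e+00  1.000e-03  1.571e+00] [ 0.8 -0.4 -0.8] 51.5
```

View pics/b9_wrist.png

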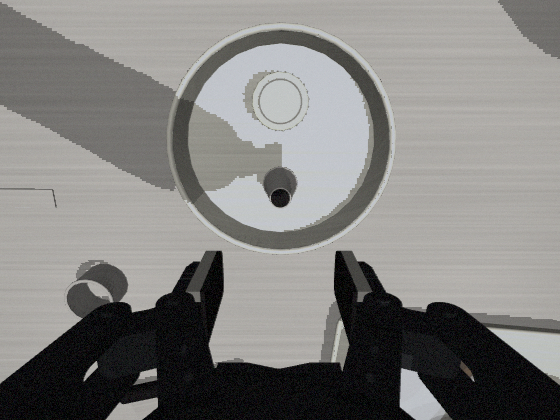

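View pics/b9_scene.png

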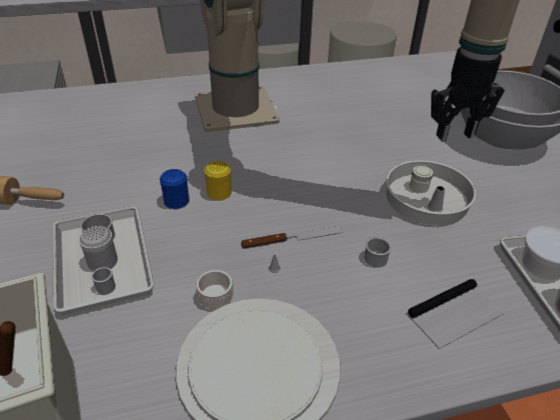

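View pics/b9_top.png

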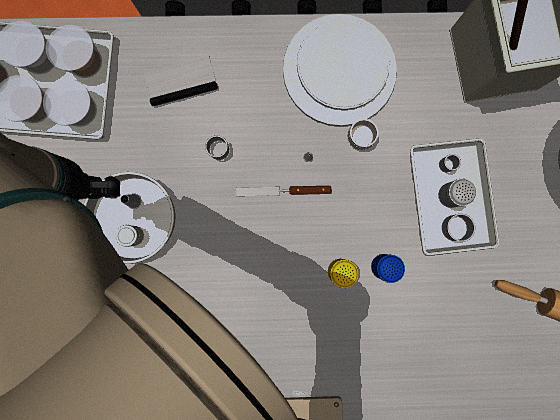

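```bash
python3 -c "
from cell import job; print(job.finish_job())"
```

```text
the job is handed in; nothing more can be done
None
```

Both kits are made up and the job is handed in, at about 42 s of the 128 s allowed. The hand-in gave no verdict, so this rests on my own checks.

- **Sheet pan:** large cutter, shaker and small cutter stand in a row down the length of the pan, at about x = -68, +4 and +72 mm in its frame. Centres are about 72 mm and 68 mm apart.
- **Cake pan:** jar and large piping tip stand about 38 mm either side of the centre, 76 mm apart.
- **Setting down:** each item was lowered until the tool was 3 mm above its pick-up height, matching the pan floor. The force reading was 3 to 6 N at each release.
- **Last pictures:** the wrist, scene and top views show all five items upright and separate. The middle cutter (217,148), small tip (308,157) and ramekin (364,134) are at their starting pixels in the top view.
- **Disagreements:** the first top, scene and wrist position estimates differed by up to about 7 mm. They were averaged, and the shaker and large tip were checked again from the wrist camera before I reached for them. The grip widths read 1 to 2 mm under the nominal diameters for the two cutters, the shaker and the jar. The tip was gripped higher on its cone, at about 21 mm across. No check failed.

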